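# Point-and-check round before switching on a pressing station

## Robot

A 6-joint arm with a two-finger parallel gripper is mounted at the origin on the work surface. World frame = base frame: x ahead of the robot, y to its left, z up, the work surface at z = 0. Lengths are in mm, angles in rad, forces in N, time in s.
With the tool pointing down it reaches from about 400 to 925 mm from the base axis. Payload 12.5 kg.
Tool frame: the origin (TCP) lies on the mounting face of the last link; the fingertips stand 190 mm ahead of it and the grasp point (between the pads) lies 171 mm ahead of it (env.grasp_offset is the distance from the TCP to the grasp point, in mm); z points along the fingers, y is the direction in which the jaws open and shut (so a half turn about z gives the same grasp; the last joint's range is limited). The gripper opens to 95 mm and grips with 3 to 60 N. Pads are 20 mm wide; open, the fingers measure 119 mm over their backs; the gripper's body (75 mm by 180 mm) begins 59 mm behind the grasp point.
Start: joints at [1.215, 0.491, 1.559, -0, 1.092, -0.106], TCP at [154.482, 605.607, 404.761] pointing down, gripper open.
Joint ranges: [-3.1, 3.1], [-0.84, 2.19], [0.05, 2.79], [-1.13, 4.28], [0.06, 2.93], [-2.69, 2.69]. Speed limits (rad/s): [2.22, 2.22, 2.79, 3.14, 3.14, 3.14].

## Interface

Orientations are given as [roll, pitch, yaw] about the fixed x, y, z axes, in that order (R = Rz(yaw) Ry(pitch) Rx(roll)).
In Python, from cell import env, viewer gives the robot as it stands.
- The arm moves only by the tool play_rows, never from a script. Its argument "increments" is a list of rows, each an object of numbers: "dx", "dy", "dz": the shift along the tool's x, y, z in mm; "rx", "ry", "rz": the turn, a rotation vector about the tool's x, y, z in units of 6 degrees (1.0 is 6 degrees). A call has 1 to 8 rows; each row is the pose to reach, as a shift and turn from the pose measured when the call began, along the tool's axes at that moment; what a row does not reach only later rows make up. A row lasts 1/12 s, in which the tool goes at most 41.7 mm and 7.16 degrees, less where a joint would pass 70% of its speed; a pose out of reach is approached as far as the arm can. A call with a gripper value outside its range is refused whole. "fingers" is the opening, from 0 (shut) to 1 (fully open), set as the call begins (left out, the last holds). The fingers move at their own pace and stop on an object; the grip force is fixed at half the most. Time passes only in rows, so rows that repeat a pose let the fingers close. It gives the time, the measured TCP pose, the force and the opening at its end, in the units of the state.
- env.state(): the state, without advancing time (a new reading comes with each control period).
- viewer.read_camera(name): name is "scene" or "top" or "wrist"; returns a dict with "image" (420x560x3 uint8, red, green, blue), "fx", "fy", "cx", "cy" (pixels), "k1" (the pictures are not rectified: a ray, as slopes to the right and down, at radius r is drawn at 1 + k1 r^2 times it, then the intrinsics apply), "rvec" (rotation vector, rad) and "tvec" (3), from world to camera coordinates, as OpenCV has them. Camera axes: x right, y down, z forward; pixel columns grow to the right and rows downward; lengths in mm; the calibration is good to about 2 mm. A picture is of the moment at which its call begins. There is no depth.
- env.job_done(): hands the job in, once; it reports no verdict.
The state is a dict: "t": time; "joints": joint angles; "qvel": joint speeds; "tau": joint torques, N m; "eef_pos": TCP position; "tcp_rot": TCP orientation; "ft_force": force on the tool from outside, world axes, zero at the start; "moment": the same for the moment, N m; "opening": opening from 0.0 (shut) to 1.0 (fully open).
Only numpy, scipy, OpenCV 4.12 (cv2) and the standard library are available. Lean on these libraries where they do the work, as an engineer would, in place of code of your own. Each camera call takes 0.05 s, during which the arm holds its last target.

## Task

Do the safety round of the tailor's pressing station before it is switched on: first point at the round filler cap on the boiler, then at the middle of the iron's wooden handle, each time holding the fingertips still about 3 cm straight above it for two seconds or a little more, without touching the boiler or the iron. Only then switch the steam on by pressing the raised end of the wide rocker switch (the single switch on its box) fully down with the fingertips, and draw the hand clear. Leave the box with two narrow switches as it is, and do not pick up or shift anything.

Things in the scene. Friction and masses are not known exactly. Their poses are not given: they have to be found in the camera images.
- cap_top (a point): Centre of the top of the round ribbed black filler cap (47 mm diameter, 43 mm high, on a brass neck) on the boiler's flat top; 215 mm above the table. The cap is the tallest thing on the boiler: a square black valve block (top 196 mm up) is 110 mm beside it, an arched black carrying handle (top 189 mm up) behind. z up; x and y along the boiler's sides.
- iron_handle_top (a point): Top of the round wooden handle (30 mm thick, about 124 mm long) of the loose pressing iron (205 mm long, 108 mm wide, 1.3 kg), at the middle of its length, 155 mm above the table. x axis along the handle, the pointed nose towards -x; z up. The iron lies flat on a fixed low rest, 270 x 150 x 20 mm.
- iron_rest: The fixed rest under the iron: an aluminium plate with a dark rubber mat, 270 (x) x 150 (y) x 20 mm high; origin at the centre of its underside on the table.
- steam_switch (a joint): Angle of the wide black rocker switch, the steam switch: 0 = off (one end raised), 0.4 rad = on (that end fully down). It turns about a level axis through its middle, 50 mm above the table, stays where it is left and yields to about 3 N on the raised end.
- steam_switch_end (a point): On top of the raised end of the wide rocker (50 x 32 mm, a black shallow V of two wings, small white dot on the raised one), about 18 mm from its axis: 61 mm above the table when off, 54 mm when on (that wing is then level). When off, the point's x axis is level, from the rocker's axis to the raised end; when on, pitched 0.4 rad, that end down. On a fixed grey box 100 x 80 x 45 mm, which may be the nearer or farther of the two boxes.
- table_switch_l (a joint): Angle of one of the two narrow black rockers (16 mm wide) on the other grey box (for the vacuum table, same size of box): 0 = off, 0.4 = on. To be left at 0.
- table_switch_r (a joint): Angle of the other narrow rocker on that box: 0 = off, 0.4 = on. To be left at 0.
- table_box: The other fixed grey box, 100 (x) x 80 (y) x 45 mm, with the two narrow rockers standing up to about 63 mm above the table; origin at the centre of its underside.
- cone_tall: Bystander: loose tall cone of pale thread, 150 mm high, 68 mm base diameter; origin under its centre.
- cone_short: Bystander: loose short cone of pale thread, 95 mm high, 68 mm base diameter; origin under its centre.
- spool: Bystander: small loose wooden spool of blue thread standing between the two switch boxes, 45 mm high, 32 mm diameter; origin under its centre.
- pin_bowl: Bystander: loose pink bowl, 110 mm across, 50 mm high; origin under its centre.
- chalk: Bystander: flat piece of white tailor's chalk, 50 x 40 x 8 mm; origin under its centre.
- clapper: Bystander: loose wooden pressing block, 220 x 55 x 45 mm, long side along x; origin under its centre.
- ruler: Bystander: loose flat pale ruler, 400 x 35 x 4 mm, along x; origin under its centre.
- boiler: The fixed steel boiler, 240 (x) x 220 (y) mm in plan, flat top 150 mm above the table; origin at the centre of its underside. The cap's axis is at x = -60, y = -55 mm in this frame, the valve block at x = -60, y = +55 mm. It stands left or right, the iron on the other side.
- iron: The iron; origin under the middle of its soleplate, 20 mm above the table, on the rest; x away from the nose.
There are look-alikes about, which are no part of the job. What is shaped like the part that bears steam_switch but purple, red or turquoise is not meant.

How it is judged (in metres and radians):
On the way, in this order (a step that is already met when the one before it is completed fails the run):
1. the hand points at the filler cap from just above for 1.5 s, the steam switch still off (horizontal distance between the grasp point and cap_top below 0.03 m and z of the grasp point in the frame of cap_top between 0.02 and 0.085 m and value of joint steam_switch below 0.15 rad), for 1.5 s.
2. the hand points at the middle of the iron's handle from just above for 1.5 s, the steam switch still off (horizontal distance between the grasp point and iron_handle_top below 0.03 m and z of the grasp point in the frame of iron_handle_top between 0.02 and 0.085 m and value of joint steam_switch below 0.15 rad), for 1.5 s.
3. the wide rocker is pressed fully down (value of joint steam_switch above 0.33 rad), for 0.1 s.
At the end, for the whole second after the job is handed in: The wide rocker is on (at least 0.33 of 0.4 rad), both narrow rockers are still off (under 0.1 rad), the iron lies flat and at rest on its rest (centres within 30 mm), and every bystander is within 20 mm of where it stood (value of joint steam_switch above 0.33 rad and value of joint each of table_switch_l, table_switch_r below 0.1 rad and horizontal distance between iron and iron_rest below 0.03 m and angle between iron's own z axis and vertical below 0.1 rad and linear speed of iron below 0.02 m/s and distance of each of cone_tall, cone_short, spool, pin_bowl, chalk, clapper, ruler from where it was at the start of the episode below 0.02 m); the robot touches nothing.
It fails at once if the boiler is touched (contact force between any of the fingers, the arm and boiler above 0.5 N).
It fails at once if the iron is touched or moved (contact force between any of the fingers, the arm and iron above 0.5 N or distance of iron from where it was at the start of the episode above 0.01 m).
It fails at once if a narrow rocker is switched (value of joint any of table_switch_l, table_switch_r above 0.15 rad).
It fails at once if a bystander is lifted, carried or shifted by more than 20 mm (distance of any of cone_tall, cone_short, spool, pin_bowl, chalk, clapper, ruler from where it was at the start of the episode above 0.02 m).
It also fails if it takes over 56 s, if anything falls off the work surface, if the arm or the gripper's body presses on something with over 40 N, if the wrist force passes 120 N, or if a joint passes its speed limit or range.

## Working session

There is one attempt and no reset: what is moved stays moved. The work goes in short steps, Python scripts to look and compute and a tool call to move; the robot and the scene stay as the last step left them, time stands still between calls to the robot, and variables do not carry over. Pictures are saved under pics/ and viewed, and the job is handed in when it is done.

Besides the shell and the picture viewer there is one more tool, called after "Call:" by a JSON object that holds its "api" and its "payload", one argument or row to a line. play_rows: Moves the arm, as the interface text tells. Its arguments: {"type":"object","properties":{"increments":{"type":"array","items":{"type":"object","properties":{"dx":{"type":"number"},"dy":{"type":"number"},"dz":{"type":"number"},"rx":{"type":"number"},"ry":{"type":"number"},"rz":{"type":"number"}}}},"fingers":{"type":"number"}},"required":["increments"]}

```bash
mkdir -p pics; ls; cat > h.py <<'E'
import numpy as np, cv2
from cell import env, viewer
def grab(n,tag):
    c=viewer.read_camera(n); cv2.imwrite(f'pics/{tag}.png',c['image'][:,:,::-1]); 
    np.save(f'pics/{tag}.npy',{k:c[k] for k in c},allow_pickle=True); return c
def load(tag): return np.load(f'pics/{tag}.npy',allow_pickle=True).item()
def ray(c,u,v):
    d=np.array([(u-c['cx'])/c['fx'],(v-c['cy'])/c['fy']]); x=d.copy()
    for _ in range(20): x=d/(1+c['k1']*(x@x))
    R=cv2.Rodrigues(np.array(c['rvec'],float))[0]; t=np.array(c['tvec'],float)
    return -R.T@t, R.T@np.array([x[0],x[1],1])
def at(c,u,v,z):
    o,d=ray(c,u,v); return o+d*(z-o[2])/d[2]
def proj(c,P):
    R=cv2.Rodrigues(np.array(c['rvec'],float))[0]; p=R@np.array(P,float)+np.array(c['tvec'],float)
    x=p[:2]/p[2]; x=x*(1+c['k1']*(x@x)); return np.array([c['fx']*x[0]+c['cx'],c['fy']*x[1]+c['cy']])
E
python3 - <<'E'
from h import *
for n in('scene','top','wrist'): grab(n,n+'0')
s=env.state(); print(s['eef_pos'],s['tcp_rot'],s['t'],s['opening'])
E
```

```text
pics
[154.48614439 605.60146162 404.30215303] [-3.14076348e+00 -7.34764825e-05  2.89178549e+00] 0.15 1.000932250543436
```

View pics/scene0.png

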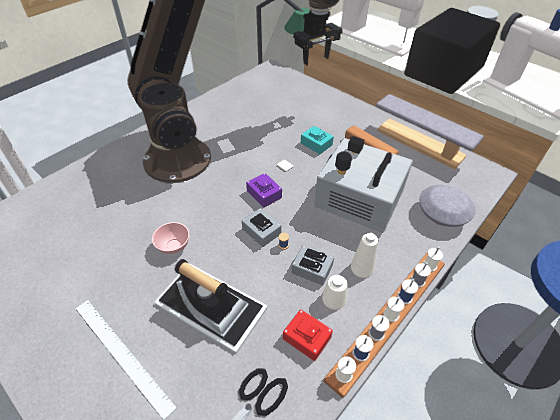

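View pics/top0.png

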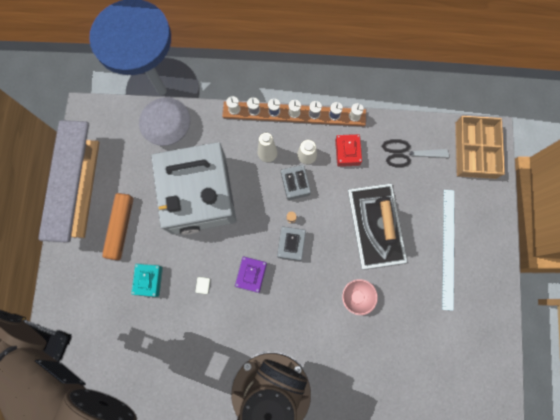

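View pics/wrist0.png

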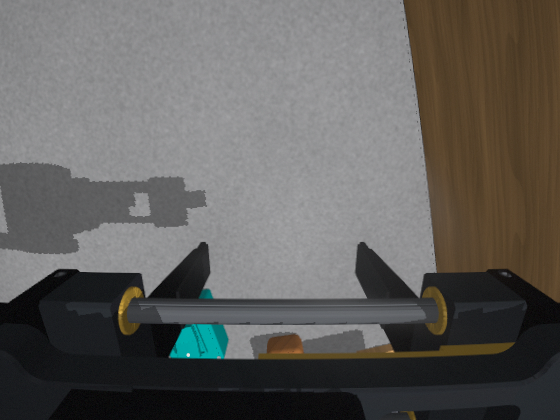

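The top view shows the boiler at the left with its cap near (209,196). The iron handle is near (389,220), the single-switch grey box near (291,242) and the double one near (295,181). I'll enlarge these.

```bash
python3 - <<'E'
from h import *
def crop(tag,x,y,w,h,s):
    im=load(tag)['image'][y:y+h,x:x+w,::-1]; return cv2.resize(im,None,fx=s,fy=s,interpolation=cv2.INTER_CUBIC)
cv2.imwrite('pics/c1.png',np.hstack([crop('top0',150,140,100,100,4),crop('top0',345,170,100,100,4)]))
cv2.imwrite('pics/c2.png',np.hstack([crop('top0',270,220,50,50,8),crop('scene0',236,200,50,50,8)]))
cv2.imwrite('pics/c3.png',np.hstack([crop('scene0',310,120,100,100,4),crop('scene0',155,245,100,100,4)]))
E
```

```text
(no output)
```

View pics/c1.png

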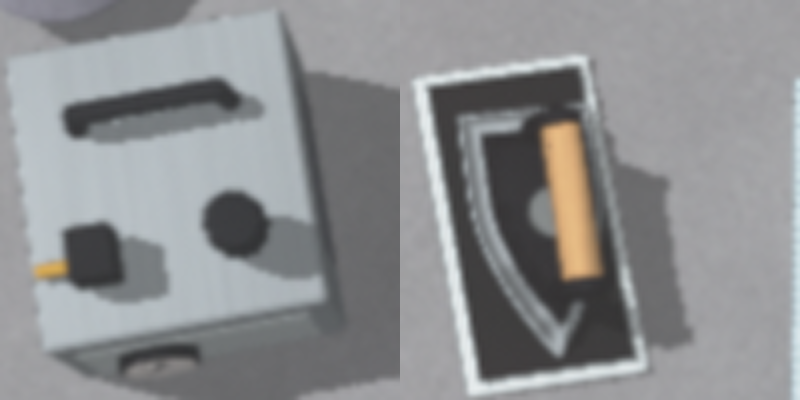

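View pics/c2.png

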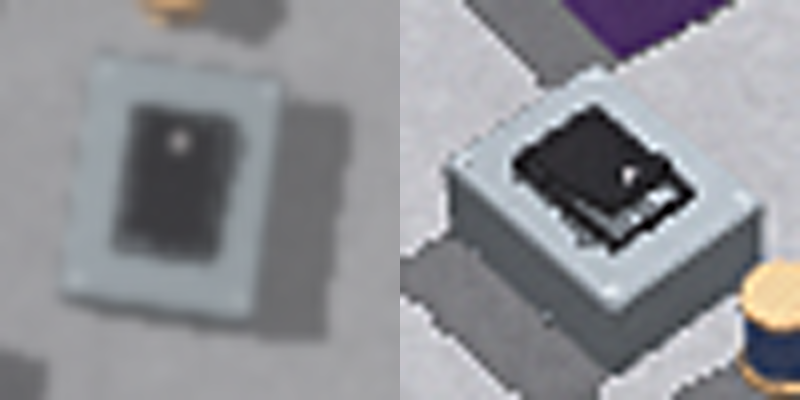

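View pics/c3.png

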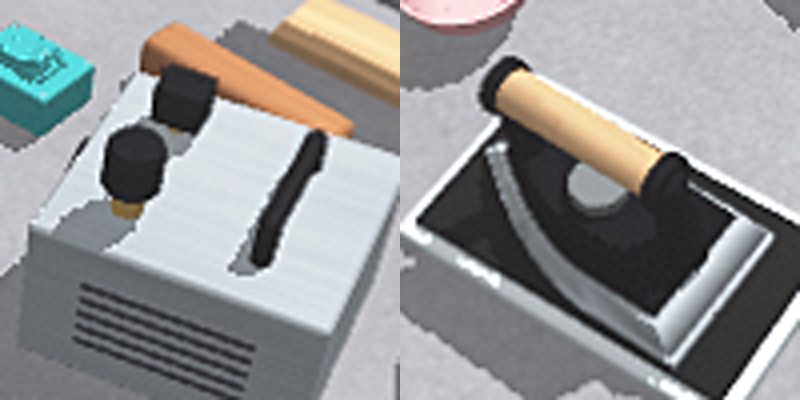

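```bash
python3 - <<'E'
from h import *
T=load('top0');S=load('scene0')
def tri(a,b):
    o1,d1=ray(T,*a);o2,d2=ray(S,*b)
    A=np.stack([d1,-d2],1);k=np.linalg.lstsq(A,o2-o1,rcond=None)[0]
    p,q=o1+k[0]*d1,o2+k[1]*d2; return (p+q)/2,np.linalg.norm(p-q)
f=lambda x,y,s,cx,cy:(x+cx/s-.5+.5/s,y+cy/s-.5+.5/s)
cap=f(150,140,4,235,223),f(310,120,4,135,143)
h=f(345,170,4,173,200),f(155,245,4,180,127)
dot=f(270,220,8,179,140),f(236,200,8,230,174)
for n,p,z in(('cap',cap,215),('handle',h,140),('dot',dot,60)):
    print(n,tri(*p),at(T,*p[0],z),at(S,*p[1],z))
# handle direction
print('hdir',at(T,*f(345,170,4,163,123),140),at(T,*f(345,170,4,180,277),140))
# box corners z=45
for c in((97,57),(283,80),(250,318),(62,292)): print(at(T,*f(270,220,8,*c),45))
print('rocker',[at(T,*f(270,220,8,*c),54).round() for c in((130,103),(242,112),(215,262),(112,252))])
print(T['tvec'],ray(T,280,210)[0])
for n,uv,z in(('spool',(292,216.5),45),('tall',(267,141),150),('short',(308,147),95),('valve',(172,204),196),('vbox',(295,181),45),('bowl',(360,297),50),('c',(119,226),40)): print(n,at(T,*uv,z).round())
E
```

```text
cap (array([571.84447097, 213.01650805, 214.11894737]), np.float64(4.850093128215957)) [569.83050783 211.09129577 215.        ] [573.62530845 214.44123707 215.        ]
handle (array([ 543.59748873, -322.75705957,  147.55879117]), np.float64(0.38968052083652066)) [ 545.17911448 -324.3342949   140.        ] [ 538.9490769  -320.48265909  140.        ]
dot (array([485.76299685, -37.69804065,  62.53921647]), np.float64(1.378191269567058)) [485.6784386  -38.25885286  60.        ] [484.62594561 -35.6107503   60.        ]
hdir [ 604.52257059 -315.8586993   140.        ] [ 486.72502223 -330.46672335  140.        ]
[519.45998474  -3.46852833  45.        ]
[514.70102924 -78.8671653   45.        ]
[418.26770786 -70.73795339  45.        ]
[423.99120726   4.55377939  45.        ]
rocker [array([500., -18.,  54.]), array([499., -63.,  54.]), array([439., -55.,  54.]), array([440., -14.,  54.])]
[ -38.5531779   575.81391188 1365.55749028] [ 289.00726062  -21.83826208 1453.8889784 ]
spool [555. -35.  45.]
tall [769.  58. 150.]
short [777. -73.  95.]
valve [542. 319. 196.]
vbox [674. -38.  45.]
bowl [ 311. -262.   50.]
c [489. 527.  40.]
```

```bash
cat > g.py <<'E'
import sys
from h import *
from scipy.spatial.transform import Rotation as Ro
s=env.state(); R=Ro.from_euler('xyz',s['tcp_rot'])
tgt=np.array([float(a) for a in sys.argv[1:4]])
d=R.inv().apply(tgt-s['eef_pos'])
print(s['t'],np.round(s['eef_pos'],1),np.round(s['tcp_rot'],4),np.round(s['joints'],2),np.round(s['ft_force'],1),s['opening'])
print('tool delta',np.round(d,1))
E
python3 g.py 572 213 440
```

```text
0.15 [154.5 605.6 404.3] [-3.1408e+00 -1.0000e-04  2.8918e+00] [ 1.22  0.49  1.56 -0.    1.09 -0.11] [-0.1 -0.6  0.2] 1.000932250543436
tool delta [-501.6 -277.2  -35.5]
```

Call:
{"api": "play_rows", "payload": {
  "increments": [
    {"dz": -12},
    {"dx": -10,"dy": -6,"dz": -30},
    {"dx": -30,"dy": -17,"dz": -40},
    {"dx": -58,"dy": -32,"dz": -45},
    {"dx": -88,"dy": -48,"dz": -45},
    {"dx": -118,"dy": -65,"dz": -45},
    {"dx": -148,"dy": -82,"dz": -45},
    {"dx": -178,"dy": -98,"dz": -45}
  ],
  "fingers": 0
}}

```text
invalid input
```

```bash
python3 g.py 572 213 445
```

```text
0.15 [154.5 605.6 404.3] [-3.1408e+00 -1.0000e-04  2.8918e+00] [ 1.22  0.49  1.56 -0.    1.09 -0.11] [-0.1 -0.6  0.2] 1.000932250543436
tool delta [-501.6 -277.2  -40.5]
```

Call:
{"api": "play_rows", "payload": {
  "increments": [
    {"dx": 0,"dy": 0,"dz": -12,"rx": 0,"ry": 0,"rz": 0},
    {"dx": -10,"dy": -6,"dz": -30,"rx": 0,"ry": 0,"rz": 0},
    {"dx": -30,"dy": -17,"dz": -40,"rx": 0,"ry": 0,"rz": 0},
    {"dx": -58,"dy": -32,"dz": -45,"rx": 0,"ry": 0,"rz": 0},
    {"dx": -88,"dy": -48,"dz": -45,"rx": 0,"ry": 0,"rz": 0},
    {"dx": -118,"dy": -65,"dz": -45,"rx": 0,"ry": 0,"rz": 0},
    {"dx": -148,"dy": -82,"dz": -45,"rx": 0,"ry": 0,"rz": 0},
    {"dx": -178,"dy": -98,"dz": -45,"rx": 0,"ry": 0,"rz": 0}
  ],
  "fingers": 0
}}

```text
t: 0.82
eef_pos: [303.5, 465.3, 449.3]
tcp_rot: [-3.14, -0.0, 2.892]
ft_force: [0.7, 1.1, -0.7]
opening: 0.496
```

```bash
python3 g.py 572 213 445
```

```text
0.8167 [303.5 465.3 449.3] [-3.1404e+00 -2.0000e-04  2.8921e+00] [ 0.87  0.35  1.67 -0.    1.12 -0.45] [ 0.7  1.1 -0.7] 0.4958165661147879
tool delta [-322.5 -178.2    4.4]
```

Call:
{"api": "play_rows", "payload": {
  "increments": [
    {"dx": -30,"dy": -17,"dz": 0,"rx": 0,"ry": 0,"rz": 0},
    {"dx": -60,"dy": -33,"dz": 0,"rx": 0,"ry": 0,"rz": 0},
    {"dx": -90,"dy": -50,"dz": 0,"rx": 0,"ry": 0,"rz": 0},
    {"dx": -120,"dy": -66,"dz": 0,"rx": 0,"ry": 0,"rz": 0},
    {"dx": -150,"dy": -83,"dz": 0,"rx": 0,"ry": 0,"rz": 0},
    {"dx": -180,"dy": -99,"dz": 0,"rx": 0,"ry": 0,"rz": 0},
    {"dx": -205,"dy": -113,"dz": 0,"rx": 0,"ry": 0,"rz": 0},
    {"dx": -225,"dy": -124,"dz": 0,"rx": 0,"ry": 0,"rz": 0}
  ],
  "fingers": 0
}}

```text
t: 1.48
eef_pos: [492.4, 287.8, 449.2]
tcp_rot: [-3.14, -0.0, 2.891]
ft_force: [0.2, 0.1, -0.3]
opening: 0.004
```

```bash
python3 g.py 572 213 440
```

```text
1.4833 [492.4 287.8 449.2] [-3.1402e+00 -3.0000e-04  2.8909e+00] [ 0.41  0.37  1.64 -0.    1.14 -0.91] [ 0.2  0.1 -0.3] 0.003941080783740875
tool delta [-95.7 -52.7   9.2]
```

Call:
{"api": "play_rows", "payload": {
  "increments": [
    {"dx": -22,"dy": -12,"dz": 0,"rx": 0,"ry": 0,"rz": 0},
    {"dx": -44,"dy": -24,"dz": 0,"rx": 0,"ry": 0,"rz": 0},
    {"dx": -64,"dy": -35,"dz": 0,"rx": 0,"ry": 0,"rz": 0},
    {"dx": -80,"dy": -44,"dz": 0,"rx": 0,"ry": 0,"rz": 0},
    {"dx": -91,"dy": -50,"dz": 0,"rx": 0,"ry": 0,"rz": 0},
    {"dx": -96,"dy": -53,"dz": 3,"rx": 0,"ry": 0,"rz": 0},
    {"dx": -96,"dy": -53,"dz": 6,"rx": 0,"ry": 0,"rz": 0},
    {"dx": -96,"dy": -53,"dz": 9,"rx": 0,"ry": 0,"rz": 0}
  ],
  "fingers": 0
}}

```text
t: 2.15
eef_pos: [571.9, 213.0, 439.7]
tcp_rot: [-3.14, -0.001, 2.891]
ft_force: [0.1, -0.6, -0.7]
opening: 0.006
```

```bash
python3 g.py 572 213 436; python3 - <<'E'
from h import *
a=grab('scene','scene1')['image'][80:230,260:460,::-1];b=grab('top','top1')['image'][100:250,100:300,::-1]
r=lambda i:cv2.resize(i,None,fx=2,fy=2,interpolation=2)
w=grab('wrist','wrist1')['image'][:,:,::-1]
cv2.imwrite('pics/d1.png',np.hstack([r(a),r(b)])); cv2.imwrite('pics/w1.png',w)
E
```

```text
2.15 [571.9 213.  439.7] [-3.1401e+00 -9.0000e-04  2.8909e+00] [ 0.25  0.44  1.55 -0.    1.15 -1.07] [ 0.1 -0.6 -0.7] 0.005515448891409231
tool delta [-0.1  0.   3.7]
```

View pics/d1.png

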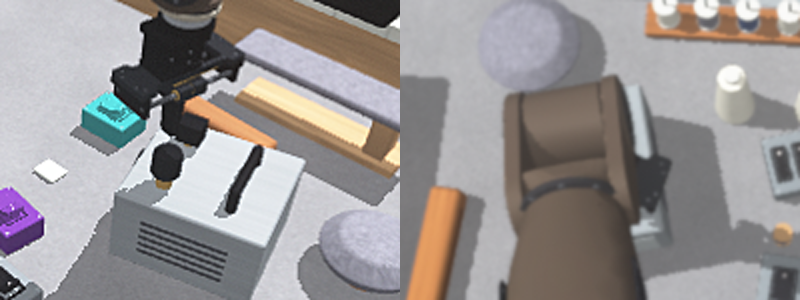

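View pics/w1.png

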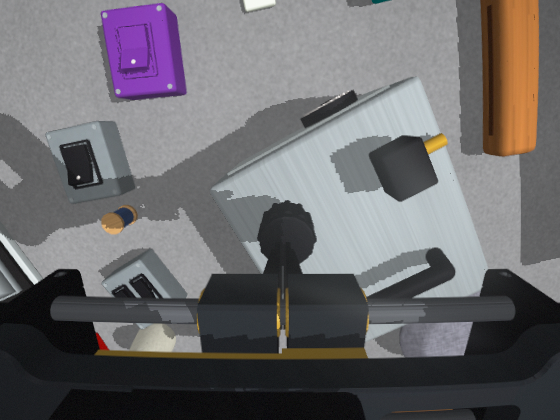

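```bash
python3 - <<'E'
from h import *
S=load('scene1');W=load('wrist1')
print(proj(S,(572,213,250)),proj(S,(572,213,215)),proj(W,(572,213,250)),proj(W,(572,213,215)))
c=lambda i,x,y,w,h,s:cv2.resize(i[y:y+h,x:x+w,::-1],None,fx=s,fy=s,interpolation=2)
cv2.imwrite('pics/d2.png',np.hstack([c(S['image'],315,100,60,80,6),c(W['image'],240,180,100,120,4)]))
E
```

```text
[344.08822469 146.07277261] [342.6421553  155.36429579] [281.15324583 260.84935742] [281.41038223 240.08680403]
```

View pics/d2.png

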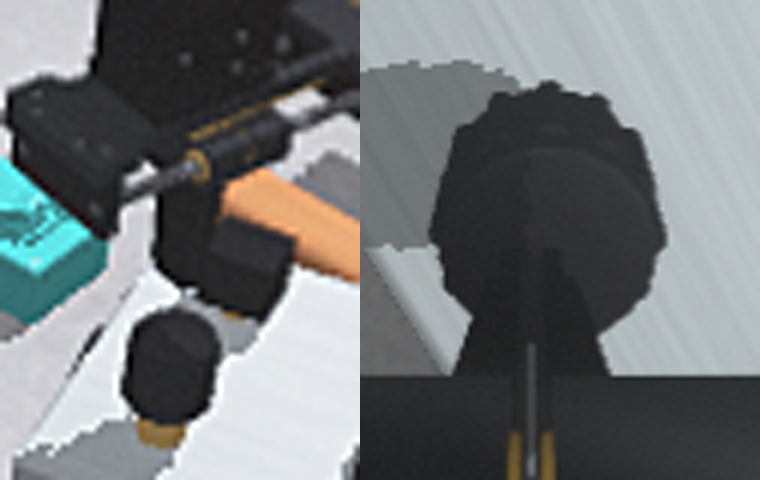

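The gap and alignment check out: the fingertip is at scene (346,145), directly above the cap top at (344,156). Now I hold there.

Call:
{"api": "play_rows", "payload": {
  "increments": [
    {"dx": 0,"dy": 2,"dz": 2,"rx": 0,"ry": 0,"rz": 0},
    {"dx": 0,"dy": 3,"dz": 4,"rx": 0,"ry": 0,"rz": 0},
    {"dx": 0,"dy": 3,"dz": 4,"rx": 0,"ry": 0,"rz": 0},
    {"dx": 0,"dy": 3,"dz": 4,"rx": 0,"ry": 0,"rz": 0},
    {"dx": 0,"dy": 3,"dz": 4,"rx": 0,"ry": 0,"rz": 0},
    {"dx": 0,"dy": 3,"dz": 4,"rx": 0,"ry": 0,"rz": 0},
    {"dx": 0,"dy": 3,"dz": 4,"rx": 0,"ry": 0,"rz": 0},
    {"dx": 0,"dy": 3,"dz": 4,"rx": 0,"ry": 0,"rz": 0}
  ]
}}

```text
t: 2.97
eef_pos: [572.4, 216.3, 436.0]
tcp_rot: [-3.14, -0.001, 2.892]
ft_force: [-0.4, 1.0, 0.5]
opening: 0.001
```

Call:
{"api": "play_rows", "payload": {
  "increments": [
    {"dx": 0,"dy": 0,"dz": 0,"rx": 0,"ry": 0,"rz": 0},
    {"dx": 0,"dy": 0,"dz": 0,"rx": 0,"ry": 0,"rz": 0},
    {"dx": 0,"dy": 0,"dz": 0,"rx": 0,"ry": 0,"rz": 0},
    {"dx": 0,"dy": 0,"dz": 0,"rx": 0,"ry": 0,"rz": 0},
    {"dx": 0,"dy": 0,"dz": 0,"rx": 0,"ry": 0,"rz": 0},
    {"dx": 0,"dy": 0,"dz": 0,"rx": 0,"ry": 0,"rz": 0},
    {"dx": 0,"dy": 0,"dz": 0,"rx": 0,"ry": 0,"rz": 0},
    {"dx": 0,"dy": 0,"dz": 0,"rx": 0,"ry": 0,"rz": 0}
  ]
}}

```text
t: 3.63
eef_pos: [572.4, 216.2, 436.0]
tcp_rot: [-3.14, -0.001, 2.892]
ft_force: [0.5, -0.1, 0.3]
opening: 0.001
```

Call:
{"api": "play_rows", "payload": {
  "increments": [
    {"dx": 0,"dy": 0,"dz": 0,"rx": 0,"ry": 0,"rz": 0},
    {"dx": 0,"dy": 0,"dz": 0,"rx": 0,"ry": 0,"rz": 0},
    {"dx": 0,"dy": 0,"dz": 0,"rx": 0,"ry": 0,"rz": 0},
    {"dx": 0,"dy": 0,"dz": 0,"rx": 0,"ry": 0,"rz": 0},
    {"dx": 0,"dy": 0,"dz": 0,"rx": 0,"ry": 0,"rz": 0},
    {"dx": 0,"dy": 0,"dz": 0,"rx": 0,"ry": 0,"rz": 0},
    {"dx": 0,"dy": 0,"dz": 0,"rx": 0,"ry": 0,"rz": 0},
    {"dx": 0,"dy": 0,"dz": 0,"rx": 0,"ry": 0,"rz": 0}
  ]
}}

```text
t: 4.3
eef_pos: [572.4, 216.2, 436.0]
tcp_rot: [-3.14, -0.001, 2.892]
ft_force: [-0.3, -0.7, 0.1]
opening: 0.004
```

Call:
{"api": "play_rows", "payload": {
  "increments": [
    {"dx": 0,"dy": 0,"dz": 0,"rx": 0,"ry": 0,"rz": 0},
    {"dx": 0,"dy": 0,"dz": 0,"rx": 0,"ry": 0,"rz": 0},
    {"dx": 0,"dy": 0,"dz": 0,"rx": 0,"ry": 0,"rz": 0},
    {"dx": 0,"dy": 0,"dz": 0,"rx": 0,"ry": 0,"rz": 0},
    {"dx": 0,"dy": 0,"dz": 0,"rx": 0,"ry": 0,"rz": 0},
    {"dx": 0,"dy": 0,"dz": 0,"rx": 0,"ry": 0,"rz": 0},
    {"dx": 0,"dy": 0,"dz": 0,"rx": 0,"ry": 0,"rz": 0},
    {"dx": 0,"dy": 0,"dz": 0,"rx": 0,"ry": 0,"rz": 0}
  ]
}}

```text
t: 4.97
eef_pos: [572.4, 216.3, 436.0]
tcp_rot: [-3.14, -0.001, 2.892]
ft_force: [-0.4, -0.3, -0.3]
opening: 0.006
```

```bash
python3 g.py 543 -323 436
```

```text
4.9667 [572.4 216.3 436. ] [-3.1400e+00 -8.0000e-04  2.8919e+00] [ 0.25  0.44  1.55 -0.    1.15 -1.07] [-0.4 -0.3 -0.3] 0.0056241141701149555
tool delta [-104.8 -529.8    0.8]
```

Call:
{"api": "play_rows", "payload": {
  "increments": [
    {"dx": -1,"dy": -6,"dz": -4,"rx": 0,"ry": 0,"rz": 0},
    {"dx": -4,"dy": -20,"dz": -4,"rx": 0,"ry": 0,"rz": 0},
    {"dx": -8,"dy": -42,"dz": -4,"rx": 0,"ry": 0,"rz": 0},
    {"dx": -14,"dy": -72,"dz": -4,"rx": 0,"ry": 0,"rz": 0},
    {"dx": -21,"dy": -104,"dz": -4,"rx": 0,"ry": 0,"rz": 0},
    {"dx": -27,"dy": -136,"dz": -4,"rx": 0,"ry": 0,"rz": 0},
    {"dx": -33,"dy": -168,"dz": -4,"rx": 0,"ry": 0,"rz": 0},
    {"dx": -40,"dy": -200,"dz": -4,"rx": 0,"ry": 0,"rz": 0}
  ]
}}

```text
t: 5.63
eef_pos: [560.9, 10.1, 440.7]
tcp_rot: [-3.14, -0.0, 2.892]
ft_force: [0.2, 0.5, 0.0]
opening: 0.002
```

```bash
python3 g.py 543 -323 436
```

```text
5.6333 [560.9  10.1 440.7] [-3.1400e+00 -4.0000e-04  2.8916e+00] [-0.1   0.36  1.67 -0.    1.11 -1.42] [0.2 0.5 0. ] 0.0016780291216038459
tool delta [ -65.1 -327.2    5.2]
```

Call:
{"api": "play_rows", "payload": {
  "increments": [
    {"dx": -6,"dy": -32,"dz": 0,"rx": 0,"ry": 0,"rz": 0},
    {"dx": -13,"dy": -64,"dz": 0,"rx": 0,"ry": 0,"rz": 0},
    {"dx": -19,"dy": -96,"dz": 0,"rx": 0,"ry": 0,"rz": 0},
    {"dx": -25,"dy": -128,"dz": 0,"rx": 0,"ry": 0,"rz": 0},
    {"dx": -32,"dy": -160,"dz": 0,"rx": 0,"ry": 0,"rz": 0},
    {"dx": -38,"dy": -190,"dz": 0,"rx": 0,"ry": 0,"rz": 0},
    {"dx": -43,"dy": -218,"dz": 0,"rx": 0,"ry": 0,"rz": 0},
    {"dx": -48,"dy": -242,"dz": 0,"rx": 0,"ry": 0,"rz": 0}
  ]
}}

```text
t: 6.3
eef_pos: [546.3, -239.0, 441.2]
tcp_rot: [-3.14, -0.0, 2.89]
ft_force: [0.1, -0.2, 0.4]
opening: 0.005
```

Call:
{"api": "play_rows", "payload": {
  "increments": [
    {"dx": -4,"dy": -22,"dz": 0,"rx": 0,"ry": 0,"rz": 0},
    {"dx": -8,"dy": -42,"dz": 0,"rx": 0,"ry": 0,"rz": 0},
    {"dx": -12,"dy": -59,"dz": 3,"rx": 0,"ry": 0,"rz": 0},
    {"dx": -15,"dy": -73,"dz": 10,"rx": 0,"ry": 0,"rz": 0},
    {"dx": -16,"dy": -81,"dz": 19,"rx": 0,"ry": 0,"rz": 0},
    {"dx": -17,"dy": -85,"dz": 27,"rx": 0,"ry": 0,"rz": 0},
    {"dx": -17,"dy": -85,"dz": 32,"rx": 0,"ry": 0,"rz": 0},
    {"dx": -17,"dy": -85,"dz": 35,"rx": 0,"ry": 0,"rz": 0}
  ]
}}

```text
t: 6.97
eef_pos: [541.6, -325.1, 405.1]
tcp_rot: [-3.14, -0.002, 2.891]
ft_force: [1.3, 0.4, -1.0]
opening: 0.002
```

```bash
python3 g.py 543 -323 376; python3 - <<'E'
from h import *
S=grab('scene','scene2');W=grab('wrist','wrist2')
p=env.state()['eef_pos']
print([proj(c,q) for c in(S,W) for q in((p[0],p[1],p[2]-190),(543,-323,155))])
c=lambda i,x,y,w,h,s:cv2.resize(i[y:y+h,x:x+w,::-1],None,fx=s,fy=s,interpolation=2)
cv2.imwrite('pics/d3.png',np.hstack([c(S['image'],150,210,100,100,4),c(W['image'],180,160,200,200,2)]))
E
```

```text
6.9667 [ 541.6 -325.1  405.1] [-3.1404e+00 -1.9000e-03  2.8907e+00] [-0.64  0.5   1.54 -0.    1.1  -1.96] [ 1.3  0.4 -1. ] 0.0024852437151989203
tool delta [-0.8  2.4 29.1]
[array([194.34584402, 260.4092602 ]), array([199.03314946, 274.61227698]), array([281.51893531, 260.61513993]), array([284.21666372, 228.96777963])]
```

View pics/d3.png

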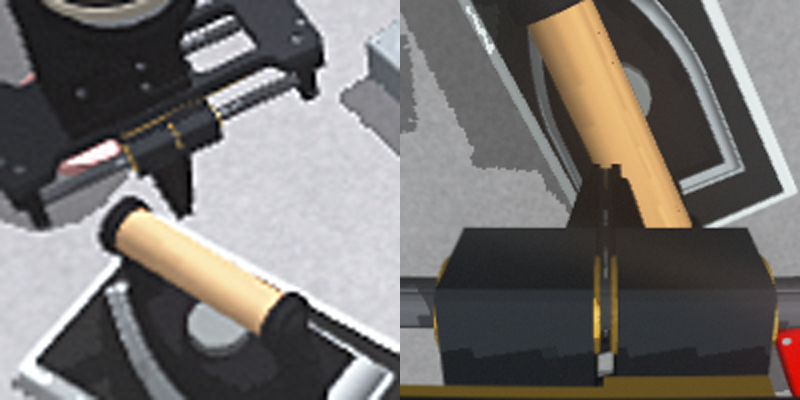

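Both views agree: the fingertips are over the middle of the handle, which sits near scene (199,275). I'll descend to a gap of about 31 mm and hold.

Call:
{"api": "play_rows", "payload": {
  "increments": [
    {"dx": -1,"dy": 2,"dz": 6,"rx": 0,"ry": 0,"rz": 0},
    {"dx": -1,"dy": 2,"dz": 14,"rx": 0,"ry": 0,"rz": 0},
    {"dx": -1,"dy": 2,"dz": 21,"rx": 0,"ry": 0,"rz": 0},
    {"dx": -1,"dy": 2,"dz": 26,"rx": 0,"ry": 0,"rz": 0},
    {"dx": -1,"dy": 2,"dz": 28,"rx": 0,"ry": 0,"rz": 0},
    {"dx": -1,"dy": 2,"dz": 28,"rx": 0,"ry": 0,"rz": 0},
    {"dx": -1,"dy": 2,"dz": 28,"rx": 0,"ry": 0,"rz": 0},
    {"dx": -1,"dy": 2,"dz": 28,"rx": 0,"ry": 0,"rz": 0}
  ]
}}

```text
t: 7.73
eef_pos: [543.3, -323.3, 378.0]
tcp_rot: [-3.14, -0.001, 2.891]
ft_force: [-0.4, 1.2, 0.2]
opening: 0.006
```

Call:
{"api": "play_rows", "payload": {
  "increments": [
    {"dx": 0,"dy": 0,"dz": 0,"rx": 0,"ry": 0,"rz": 0},
    {"dx": 0,"dy": 0,"dz": 0,"rx": 0,"ry": 0,"rz": 0},
    {"dx": 0,"dy": 0,"dz": 0,"rx": 0,"ry": 0,"rz": 0},
    {"dx": 0,"dy": 0,"dz": 0,"rx": 0,"ry": 0,"rz": 0},
    {"dx": 0,"dy": 0,"dz": 0,"rx": 0,"ry": 0,"rz": 0},
    {"dx": 0,"dy": 0,"dz": 0,"rx": 0,"ry": 0,"rz": 0},
    {"dx": 0,"dy": 0,"dz": 0,"rx": 0,"ry": 0,"rz": 0},
    {"dx": 0,"dy": 0,"dz": 0,"rx": 0,"ry": 0,"rz": 0}
  ]
}}

```text
t: 8.4
eef_pos: [543.3, -323.3, 378.1]
tcp_rot: [-3.14, -0.001, 2.891]
ft_force: [0.0, 0.2, -0.6]
opening: 0.007
```

Call:
{"api": "play_rows", "payload": {
  "increments": [
    {"dx": 0,"dy": 0,"dz": 0,"rx": 0,"ry": 0,"rz": 0},
    {"dx": 0,"dy": 0,"dz": 0,"rx": 0,"ry": 0,"rz": 0},
    {"dx": 0,"dy": 0,"dz": 0,"rx": 0,"ry": 0,"rz": 0},
    {"dx": 0,"dy": 0,"dz": 0,"rx": 0,"ry": 0,"rz": 0},
    {"dx": 0,"dy": 0,"dz": 0,"rx": 0,"ry": 0,"rz": 0},
    {"dx": 0,"dy": 0,"dz": 0,"rx": 0,"ry": 0,"rz": 0},
    {"dx": 0,"dy": 0,"dz": 0,"rx": 0,"ry": 0,"rz": 0},
    {"dx": 0,"dy": 0,"dz": 0,"rx": 0,"ry": 0,"rz": 0}
  ]
}}

```text
t: 9.07
eef_pos: [543.3, -323.3, 378.1]
tcp_rot: [-3.14, -0.001, 2.891]
ft_force: [-0.2, 0.5, -0.6]
opening: 0.011
```

Call:
{"api": "play_rows", "payload": {
  "increments": [
    {"dx": 0,"dy": 0,"dz": 0,"rx": 0,"ry": 0,"rz": 0},
    {"dx": 0,"dy": 0,"dz": 0,"rx": 0,"ry": 0,"rz": 0},
    {"dx": 0,"dy": 0,"dz": 0,"rx": 0,"ry": 0,"rz": 0},
    {"dx": 0,"dy": 0,"dz": 0,"rx": 0,"ry": 0,"rz": 0},
    {"dx": 0,"dy": 0,"dz": 0,"rx": 0,"ry": 0,"rz": 0},
    {"dx": 0,"dy": 0,"dz": 0,"rx": 0,"ry": 0,"rz": 0},
    {"dx": 0,"dy": 0,"dz": 0,"rx": 0,"ry": 0,"rz": 0},
    {"dx": 0,"dy": 0,"dz": 0,"rx": 0,"ry": 0,"rz": 0}
  ]
}}

```text
t: 9.73
eef_pos: [543.3, -323.3, 378.1]
tcp_rot: [-3.14, -0.001, 2.891]
ft_force: [0.0, 0.6, -0.4]
opening: 0.004
```

```bash
python3 g.py 487 -38 376;  python3 - <<'E'
from h import *
W=grab('wrist','wrist3')
cv2.imwrite('pics/w3.png',W['image'][:,:,::-1])
E
```

```text
9.7333 [ 543.3 -323.3  378.1] [-3.1399e+00 -8.0000e-04  2.8913e+00] [-0.64  0.53  1.57 -0.    1.04 -1.96] [ 0.   0.6 -0.4] 0.004399752994851021
tool delta [125.2 262.4   1.7]
```

View pics/w3.png

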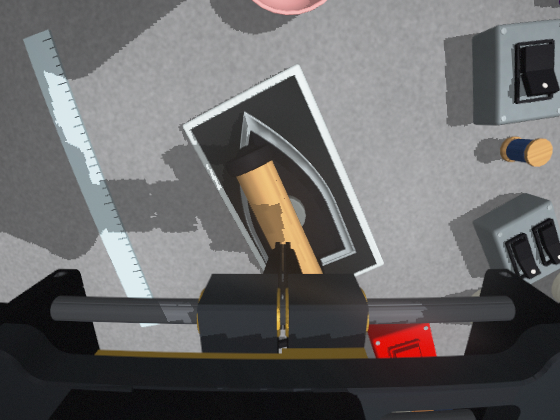

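Both holds are done. Now I go over to the switch.

Call:
{"api": "play_rows", "payload": {
  "increments": [
    {"dx": 4,"dy": 8,"dz": -10,"rx": 0,"ry": 0,"rz": 0},
    {"dx": 12,"dy": 26,"dz": -15,"rx": 0,"ry": 0,"rz": 0},
    {"dx": 26,"dy": 54,"dz": -15,"rx": 0,"ry": 0,"rz": 0},
    {"dx": 40,"dy": 84,"dz": -15,"rx": 0,"ry": 0,"rz": 0},
    {"dx": 54,"dy": 114,"dz": -15,"rx": 0,"ry": 0,"rz": 0},
    {"dx": 69,"dy": 144,"dz": -12,"rx": 0,"ry": 0,"rz": 0},
    {"dx": 83,"dy": 174,"dz": -6,"rx": 0,"ry": 0,"rz": 0},
    {"dx": 96,"dy": 202,"dz": 0,"rx": 0,"ry": 0,"rz": 0}
  ]
}}

```text
t: 10.45
eef_pos: [499.3, -101.7, 378.6]
tcp_rot: [-3.14, 0.0, 2.891]
ft_force: [0.9, 0.2, 0.2]
opening: 0.008
```

```bash
python3 g.py 488 -38 290
```

```text
10.45 [ 499.3 -101.7  378.6] [-3.1399e+00  4.0000e-04  2.8913e+00] [-0.33  0.36  1.87 -0.    0.91 -1.65] [0.9 0.2 0.2] 0.007542207828349163
tool delta [26.8 59.1 88.5]
```

Call:
{"api": "play_rows", "payload": {
  "increments": [
    {"dx": 9,"dy": 20,"dz": 5,"rx": 0,"ry": 0,"rz": 0},
    {"dx": 17,"dy": 37,"dz": 15,"rx": 0,"ry": 0,"rz": 0},
    {"dx": 23,"dy": 50,"dz": 32,"rx": 0,"ry": 0,"rz": 0},
    {"dx": 26,"dy": 57,"dz": 50,"rx": 0,"ry": 0,"rz": 0},
    {"dx": 27,"dy": 59,"dz": 66,"rx": 0,"ry": 0,"rz": 0},
    {"dx": 27,"dy": 59,"dz": 78,"rx": 0,"ry": 0,"rz": 0},
    {"dx": 27,"dy": 59,"dz": 86,"rx": 0,"ry": 0,"rz": 0},
    {"dx": 27,"dy": 59,"dz": 88,"rx": 0,"ry": 0,"rz": 0}
  ]
}}

```text
t: 11.12
eef_pos: [487.6, -37.7, 290.0]
tcp_rot: [-3.14, -0.001, 2.891]
ft_force: [0.4, 0.8, -0.6]
opening: 0.003
```

```bash
python3 g.py 488 -38 260; python3 - <<'E'
from h import *
S=grab('scene','scene4');W=grab('wrist','wrist4')
p=env.state()['eef_pos']
print([proj(c,q) for c in(S,W) for q in((p[0],p[1],p[2]-190),(487,-38,60))])
c=lambda i,x,y,w,h,s:cv2.resize(i[y:y+h,x:x+w,::-1],None,fx=s,fy=s,interpolation=2)
cv2.imwrite('pics/d4.png',np.hstack([c(S['image'],215,170,80,80,5),c(W['image'],180,130,200,200,2)]))
E
```

```text
11.1167 [487.6 -37.7 290. ] [-3.1399e+00 -6.0000e-04  2.8915e+00] [-0.21  0.47  2.01 -0.    0.67 -1.53] [ 0.4  0.8 -0.6] 0.003030856667709483
tool delta [-0.5 -0.1 30. ]
[array([264.21874827, 213.33313299]), array([264.33312006, 222.1614988 ]), array([281.36804336, 260.13713386]), array([281.34915277, 235.59109221])]
```

View pics/d4.png

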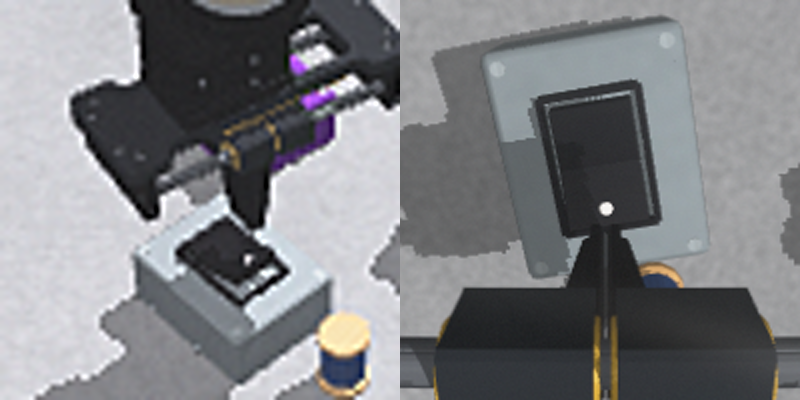

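The wrist view puts the white dot at (282,234), in line with the fingertips, and the raised end is the +x one. I'll press down in steps.

Call:
{"api": "play_rows", "payload": {
  "increments": [
    {"dx": 0,"dy": 0,"dz": 6,"rx": 0,"ry": 0,"rz": 0},
    {"dx": 0,"dy": 0,"dz": 14,"rx": 0,"ry": 0,"rz": 0},
    {"dx": 0,"dy": 0,"dz": 22,"rx": 0,"ry": 0,"rz": 0},
    {"dx": 0,"dy": 0,"dz": 29,"rx": 0,"ry": 0,"rz": 0},
    {"dx": 0,"dy": 0,"dz": 34,"rx": 0,"ry": 0,"rz": 0},
    {"dx": 0,"dy": 0,"dz": 38,"rx": 0,"ry": 0,"rz": 0},
    {"dx": 0,"dy": 0,"dz": 41,"rx": 0,"ry": 0,"rz": 0},
    {"dx": 0,"dy": 0,"dz": 43,"rx": 0,"ry": 0,"rz": 0}
  ]
}}

```text
t: 11.88
eef_pos: [488.3, -38.2, 247.7]
tcp_rot: [-3.14, 0.002, 2.891]
ft_force: [2.3, -0.3, 3.9]
opening: 0.001
```

Call:
{"api": "play_rows", "payload": {
  "increments": [
    {"dx": 0,"dy": 0,"dz": 1,"rx": 0,"ry": 0,"rz": 0},
    {"dx": 0,"dy": 0,"dz": 2,"rx": 0,"ry": 0,"rz": 0},
    {"dx": 0,"dy": 0,"dz": 3,"rx": 0,"ry": 0,"rz": 0},
    {"dx": 0,"dy": 0,"dz": 3,"rx": 0,"ry": 0,"rz": 0}
  ]
}}

```text
t: 12.22
eef_pos: [488.3, -38.2, 244.7]
tcp_rot: [-3.14, 0.002, 2.891]
ft_force: [1.7, -0.5, 1.7]
opening: 0.0
```

Call:
{"api": "play_rows", "payload": {
  "increments": [
    {"dx": 0,"dy": 0,"dz": 1,"rx": 0,"ry": 0,"rz": 0},
    {"dx": 0,"dy": 0,"dz": 1.5,"rx": 0,"ry": 0,"rz": 0},
    {"dx": 0,"dy": 0,"dz": 1.5,"rx": 0,"ry": 0,"rz": 0}
  ]
}}

```text
t: 12.47
eef_pos: [488.2, -38.1, 244.2]
tcp_rot: [-3.14, 0.003, 2.891]
ft_force: [-1.6, -0.0, 16.8]
opening: 0.004
```

```bash
python3 g.py 488 -38 290; python3 - <<'E'
from h import *
S=grab('scene','scene5')
c=lambda i,x,y,w,h,s:cv2.resize(i[y:y+h,x:x+w,::-1],None,fx=s,fy=s,interpolation=2)
cv2.imwrite('pics/d5.png',c(S['image'],215,170,80,80,7))
E
```

```text
12.4667 [488.2 -38.1 244.2] [-3.1400e+00  2.6000e-03  2.8913e+00] [-0.21  0.55  2.04 -0.    0.55 -1.53] [-1.6 -0.  16.8] 0.003616982646537119
tool delta [  0.1   0.  -45.8]
```

View pics/d5.png

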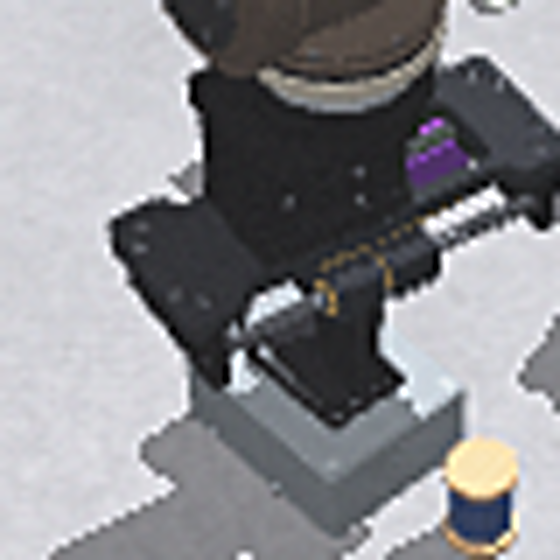

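The force rose to 17 N at a tip height of 54 mm, which is the end stop. I'll raise the hand clear.

Call:
{"api": "play_rows", "payload": {
  "increments": [
    {"dx": 0,"dy": 0,"dz": -4,"rx": 0,"ry": 0,"rz": 0},
    {"dx": 0,"dy": 0,"dz": -14,"rx": 0,"ry": 0,"rz": 0},
    {"dx": 0,"dy": 0,"dz": -30,"rx": 0,"ry": 0,"rz": 0},
    {"dx": 0,"dy": 0,"dz": -55,"rx": 0,"ry": 0,"rz": 0},
    {"dx": 0,"dy": 0,"dz": -80,"rx": 0,"ry": 0,"rz": 0},
    {"dx": 0,"dy": 0,"dz": -105,"rx": 0,"ry": 0,"rz": 0},
    {"dx": 0,"dy": 0,"dz": -125,"rx": 0,"ry": 0,"rz": 0},
    {"dx": 0,"dy": 0,"dz": -135,"rx": 0,"ry": 0,"rz": 0}
  ]
}}

```text
t: 13.18
eef_pos: [487.5, -37.7, 382.0]
tcp_rot: [-3.14, 0.005, 2.891]
ft_force: [-0.8, 0.1, 0.0]
opening: 0.006
```

Call:
{"api": "play_rows", "payload": {
  "increments": [
    {"dx": 0,"dy": 0,"dz": -3,"rx": 0,"ry": 0,"rz": 0},
    {"dx": 0,"dy": 0,"dz": -3,"rx": 0,"ry": 0,"rz": 0},
    {"dx": 0,"dy": 0,"dz": -3,"rx": 0,"ry": 0,"rz": 0},
    {"dx": 0,"dy": 0,"dz": -3,"rx": 0,"ry": 0,"rz": 0},
    {"dx": 0,"dy": 0,"dz": -3,"rx": 0,"ry": 0,"rz": 0},
    {"dx": 0,"dy": 0,"dz": -3,"rx": 0,"ry": 0,"rz": 0}
  ]
}}

```text
t: 13.68
eef_pos: [487.5, -37.7, 384.3]
tcp_rot: [-3.14, 0.003, 2.891]
ft_force: [0.1, 0.7, -0.7]
opening: 0.003
```

```bash
python3 g.py 488 -38 380; python3 - <<'E'
from h import *
S=grab('scene','scene6');W=grab('wrist','wrist6')
c=lambda i,x,y,w,h,s:cv2.resize(i[y:y+h,x:x+w,::-1],None,fx=s,fy=s,interpolation=2)
cv2.imwrite('pics/d6.png',np.hstack([c(S['image'],236,200,50,50,8),c(W['image'],230,150,100,100,4)]))
cv2.imwrite('pics/s6.png',S['image'][:,:,::-1])
E
```

```text
13.6833 [487.5 -37.7 384.3] [-3.1401  0.0035  2.8913] [-0.21  0.32  1.91 -0.    0.9  -1.53] [ 0.1  0.7 -0.7] 0.003421357477132836
tool delta [-0.5 -0.1  4.3]
```

View pics/d6.png

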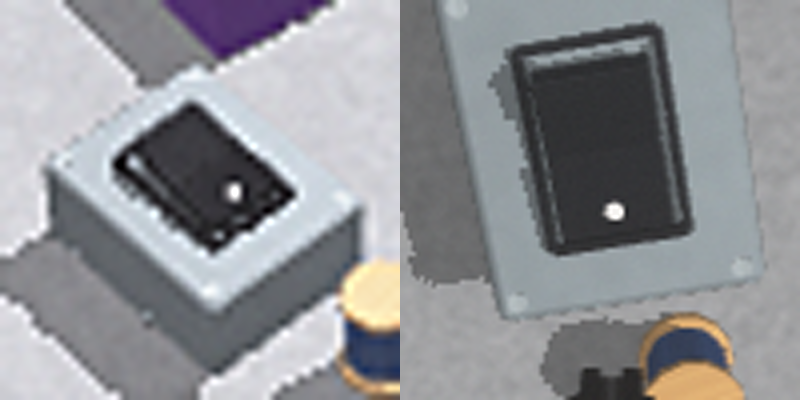

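View pics/s6.png

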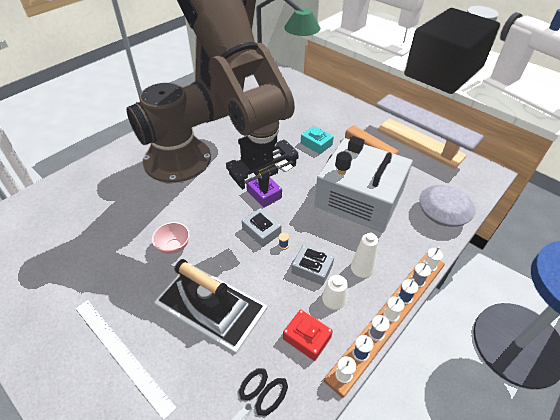

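The wing with the dot is now level and the other end is raised. In the scene view nothing else has moved, so I hand the job in.

```bash
python3 -c "
from cell import env
print(env.job_done())"
```

```text
the job is handed in; nothing more can be done
None
```

The safety round is done and the job is handed in at about 13.7 s of the 56 s allowed; no verdict is reported.

- **Filler cap:** I held the closed fingertips about 31 mm above it for over 2 s. The position from the two cameras disagreed by about 5 mm, and I aimed between the two, well inside the 30 mm limit.
- **Iron handle:** I held about 33 mm above its middle for over 2 s. The measured forces at both holds stayed at noise level, about 1 N.
- **Steam switch:** I pressed the raised end of the wide rocker down until the force rose to 17 N with the fingertips at 54 mm, which is its stated height when on. I then drew the hand up about 140 mm.

The last pictures show the wing with the white dot level and the other end raised. In the scene view the iron, the two narrow switches and the bystanders look as they did at the start. I judged that by eye and did not measure it. No check failed.

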